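# Switch on and zero the balance under the red-capped jar

## Robot

A 6-joint arm with a two-finger parallel gripper is mounted at the origin on a cart in front of the work surface, level with it; the furniture and walls round the work are solid. World frame = base frame: x ahead of the robot, y to its left, z up, the work surface at z = 0. Lengths are in mm, angles in rad, forces in N, time in s.
With the tool pointing down it reaches from about 350 to 875 mm from the base axis. Payload 15.5 kg.
Tool frame: the origin (TCP) lies at the very end of the fingers, on their centre line; the grasp point (between the pads) lies arm.pinch_z behind it (arm.pinch_z is the distance from the TCP to the grasp point, in mm); z points along the fingers, y is the direction in which the jaws open and shut (so a half turn about z gives the same grasp; the last joint's range is limited). The gripper opens to 85 mm and grips with 20 to 120 N. Pads are 22 mm wide; open, the fingers measure 114 mm over their backs; the gripper's body (76 mm by 85 mm) begins 54 mm behind the grasp point. The pads swing forward as they close: fully open they stand 13 mm farther back than shut.
Start: joints at [-1.23, 0.494, 1.345, -0, 1.302, -0.096], TCP at [263.836, -566.584, 231.277] pointing down, gripper open.
Joint ranges: [-2.91, 2.91], [-0.82, 2.16], [0.22, 2.67], [-1.22, 4.37], [0.12, 2.79], [-3.08, 3.08]. Speed limits (rad/s): [1.89, 1.89, 2.57, 3.01, 3.01, 3.01].

## Interface

Orientations are given as a unit quaternion [w, x, y, z].
In Python, from station import arm, vision, order gives the robot as it stands.
- The arm moves only by the tool arm_command, never from a script. Its argument "deltas" is a list of rows, each an object of numbers: "grip": the opening in per cent of the stroke, from 0 (shut) to 100 (fully open); "dx", "dy", "dz": the shift along the tool's x, y, z in mm; "wx", "wy", "wz": the turn, a rotation vector about the tool's x, y, z in degrees. A call has exactly 5 rows; each row shifts and turns the commanded pose from where the row before left it, along the tool's axes as they then stand; what a row does not reach is not made up. A row lasts 1/12 s, in which the tool goes at most 41.7 mm and 7.16 degrees, less where a joint would pass 70% of its speed; a pose out of reach is approached as far as the arm can. A call with a gripper value outside its range is refused whole. The fingers move at their own pace and stop on an object; "newtons" is the grip in N (left out, the last holds). Time passes only in rows, so rows that do not move let the fingers close, or fill a call up. It gives the time, the measured TCP pose, the force and the opening at its end, in the units of the state.
- arm.state(): the state, without advancing time (a new reading comes with each control period).
- vision.get_image(name): name is "scene" or "top" or "wrist"; returns (picture, depth): 480x640x3 uint8, red, green, blue; 480x640 float32, mm along the optical axis (not along the pixel's ray), 0 where there is no reading.
- vision.get_calibration(name): a dict with "K" (3x3 intrinsics, pixels), "R" (3x3) and "t" (3): a world point X has camera coordinates R X + t; the wrist camera has in their place "mount" (4x4, takes a point from camera to tool coordinates, whose origin is the TCP and whose axes are the flange's). Camera axes: x right, y down, z forward; pixel columns grow to the right and rows downward; lengths in mm; the calibration is good to about 2 mm. The wrist camera is an equidistant fisheye: a pixel r from the principal point sees the ray r / f radians off the axis. A picture is of the moment at which its call begins: read the wrist's pose just before it. get_calibration takes no time and is no camera call.
- order.hand_in(): hands the job in, once; it reports no verdict.
The state is a dict: "time_s": time; "joint_pos": joint angles; "joint_velocities": joint speeds; "joint_efforts": joint torques, N m; "ee_pos": TCP position; "ee_rot": TCP orientation; "wrist_force": force on the tool from outside, world axes, zero at the start; "moment": the same for the moment, N m; "gripper_width": finger opening in mm.
Only numpy, scipy, OpenCV 4.12 (cv2) and the standard library are available. Lean on these libraries where they do the work, as an engineer would, in place of code of your own. Each camera call takes 0.05 s, during which the arm holds its last target. There are 200 camera calls.

## Task

Get the balance that carries the red-capped jar ready for weighing: with the fingertips, press its blue key fully down and let it come up, then press its green key fully down and let it come up, pressing gently. Leave its grey key, the other balance and everything else on the worktop alone, and do not shift or lift the jars. Finish with the hand clear.

Things in the scene. Friction and masses are not known exactly. Their poses are not given: they have to be found in the camera images.
- balance_1: bench balance carrying the red-capped jar: white case 230 x 150 mm, 34 mm high, fixed; round steel pan 116 mm wide, top at 44 mm, centre at x = +45 mm; blank display; three keys in a row near the front edge at x = -90 mm: green at y = +46, grey at 0, blue at -46 mm. Origin: centre of underside, on the worktop; x from keys to pan (away from robot), y left along the row, z up
- balance_2: the other bench balance, the same model in every way, with the same three keys; it carries the blue-capped jar. Same origin and axes
- balance_1_blue_top (a point): centre of the top of the BLUE (on) key of the balance with the red-capped jar; round key 20 mm across, at the right-hand end of the row seen from the robot; its top is 44 mm above the worktop (8.5 mm above the panel) and goes down with the key
- balance_1_green_top (a point): centre of the top of the GREEN (zero) key of the balance with the red-capped jar; same size and height, at the left-hand end of the row
- balance_1_green (a joint): how far the green key of balance_1 is pressed, in m: 0 = up, 0.005 = fully down. It moves straight down on a spring, about 1.2 N to start it and 4.2 N fully down, against a hard stop there, and springs back when let go
- balance_1_grey (a joint): how far the grey key of balance_1 is pressed, in m: 0 = up, 0.005 = fully down. It moves straight down on a spring, about 1.2 N to start it and 4.2 N fully down, against a hard stop there, and springs back when let go
- balance_1_blue (a joint): how far the blue key of balance_1 is pressed, in m: 0 = up, 0.005 = fully down. It moves straight down on a spring, about 1.2 N to start it and 4.2 N fully down, against a hard stop there, and springs back when let go
- balance_2_green (a joint): how far the green key of balance_2 is pressed, in m: 0 = up, 0.005 = fully down. It moves straight down on a spring, about 1.2 N to start it and 4.2 N fully down, against a hard stop there, and springs back when let go
- balance_2_grey (a joint): how far the grey key of balance_2 is pressed, in m: 0 = up, 0.005 = fully down. It moves straight down on a spring, about 1.2 N to start it and 4.2 N fully down, against a hard stop there, and springs back when let go
- balance_2_blue (a joint): how far the blue key of balance_2 is pressed, in m: 0 = up, 0.005 = fully down. It moves straight down on a spring, about 1.2 N to start it and 4.2 N fully down, against a hard stop there, and springs back when let go
- red_jar: white jar with a red cap, 78 mm across, 100 mm tall, standing loose and upright on the pan of balance_1 (its top 144 mm above the worktop); origin at the centre of its underside
- blue_jar: clear jar with a yellow label and a blue cap, 70 mm across, 90 mm tall, standing loose on the pan of balance_2; origin at the centre of its underside
- timer: white bench timer with green buttons, 70 x 64 x 16 mm, lying loose on the worktop; origin at the centre of its underside
- tape_roll: roll of tan tape, 100 mm across, 25 mm high, loose; origin at the centre of its underside
- marker: black and white marker pen, 135 mm long, 16 mm thick, lying loose to the right; origin under its middle
- pipette: pipette, 254 mm long, 28 mm thick, lying loose near the front edge; origin under its middle
- parts_box: small purple parts box with a clear open lid, 54 x 51 x 71 mm, loose; origin at the centre of its underside
Not all that is in view belongs to the job. There is more than one size of the red_jar; the job needs the middle-sized.

How it is judged:
By the outcome, as a careful person would: the job done as asked, in the order asked, and still so for the second after the job is handed in, with the robot touching nothing.
It also fails if it takes over 38 s, if anything falls off the work surface, if the arm or the gripper's body presses on something with over 40 N, if the wrist force passes 120 N, or if a joint passes its speed limit or range.

## Working session

There is one attempt and no reset: what is moved stays moved. The work goes in short steps, Python scripts to look and compute and a tool call to move; the robot and the scene stay as the last step left them, time stands still between calls to the robot, and variables do not carry over. Pictures are saved under pics/ and viewed, on a budget of 10 in all, crops included, one or two more only if the job needs it, and the job is handed in when it is done.

Besides the shell and the picture viewer there is one more tool, called after ">>>" as name(argument=value, ...) on one line, values as JSON. arm_command: Moves the arm, as the interface text tells. Its arguments: {"type":"object","properties":{"deltas":{"type":"array","items":{"type":"object","properties":{"grip":{"type":"number"},"dx":{"type":"number"},"dy":{"type":"number"},"dz":{"type":"number"},"wx":{"type":"number"},"wy":{"type":"number"},"wz":{"type":"number"}}}},"newtons":{"type":"number"}},"required":["deltas"]}

```bash
mkdir -p pics; ls
python3 - <<'E'
from station import arm, vision
import cv2,numpy as np
print(arm.state()); print(arm.pinch_z)
for n in ("scene","top"):
    p,d=vision.get_image(n); cv2.imwrite(f"pics/{n}0.png",p[:,:,::-1]); np.savez(f"pics/{n}0.npz",p=p,d=d)
    c=vision.get_calibration(n); print(n,{k:np.round(v,3).tolist() if not isinstance(v,str) else v for k,v in c.items()})
print(vision.get_calibration("wrist"))
E
```

```text
pics
{'time_s': 0.0, 'joint_pos': array([-1.23051547e+00,  4.94192648e-01,  1.34614762e+00, -9.77231381e-06,
        1.30248767e+00, -9.55087873e-02]), 'joint_velocities': array([ 0.00060883,  0.0011212 , -0.00016779, -0.00160859, -0.00036378,
       -0.00062132]), 'joint_efforts': array([ 3.31632553e-03, -8.82155800e+01, -3.83858764e+01,  1.50228097e-04,
        1.03223836e-02, -3.93621724e-05]), 'ee_pos': array([ 263.70153342, -566.24194478,  230.68877875]), 'ee_rot': array([-6.12447131e-04,  9.76354232e-01,  2.16175930e-01, -8.00774976e-05]), 'wrist_force': array([-0.45684963, -0.16108342,  0.7601457 ]), 'moment': array([ 0.01170745, -0.02856166,  0.01566261]), 'gripper_width': 85.3767388868335}
18.700000000000003
scene {'K': [[615.165, 0.0, 324.88], [0.0, 615.165, 249.146], [0.0, 0.0, 1.0]], 'R': [[0.895, -0.446, -0.009], [-0.23, -0.444, -0.866], [0.383, 0.777, -0.5]], 't': [-526.173, 81.917, 1530.423]}
top {'K': [[542.106, 0.0, 317.504], [0.0, 542.106, 234.538], [0.0, 0.0, 1.0]], 'R': [[-0.012, -1.0, 0.005], [-0.995, 0.012, -0.104], [0.104, -0.006, -0.995]], 't': [-166.29, 504.947, 1493.527]}
{'K': array([[371.64829954,   0.        , 322.48995647],
       [  0.        , 371.64829954, 238.65199799],
       [  0.        ,   0.        ,   1.        ]]), 'mount': array([[ 3.43053494e-06, -9.51448876e-01, -3.07806818e-01,
         7.93153169e+01],
       [ 9.99999645e-01, -2.55986326e-04,  8.02413791e-04,
        -5.56289937e-02],
       [-8.42250035e-04, -3.07806711e-01,  9.51448537e-01,
        -1.42887276e+02],
       [ 0.00000000e+00,  0.00000000e+00,  0.00000000e+00,
         1.00000000e+00]])}
```

View pics/top0.png

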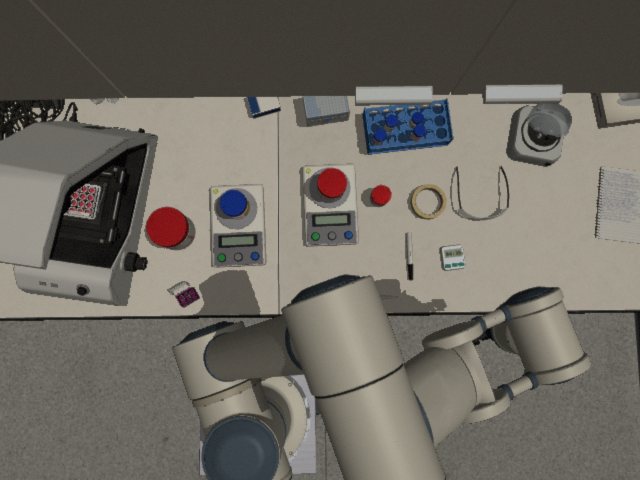

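View pics/scene0.png

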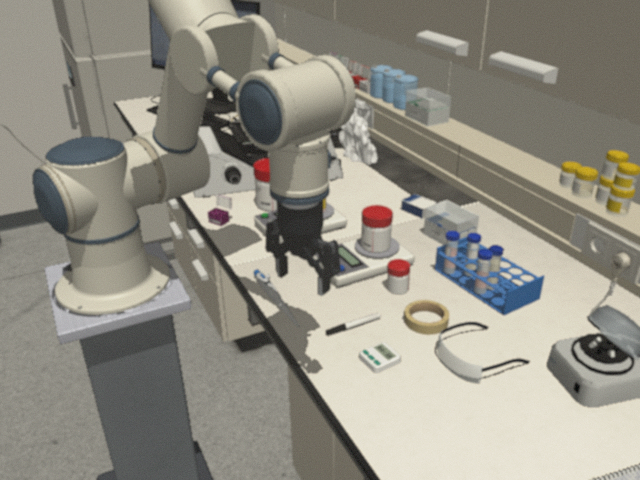

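The top view shows the middle-sized red jar on the balance near (330,205), with its green key near (312,236) and blue key near (347,236). The other balance is at (237,225). The large red jar at (167,228) and the small one at (381,196) stand on the worktop. Next I locate the keys.

```bash
cat > h.py <<'E'
import numpy as np,cv2
from station import arm,vision
from scipy.spatial.transform import Rotation as Ro
def toR(q): return Ro.from_quat([q[1],q[2],q[3],q[0]]).as_matrix()
def ray(n,u,v,st=None):
    c=vision.get_calibration(n);K=c["K"];x=(u-K[0,2])/K[0,0];y=(v-K[1,2])/K[1,1]
    if n!="wrist": return -c["R"].T@c["t"], c["R"].T@np.array([x,y,1])
    r=np.hypot(x,y); d=np.array([x/r*np.sin(r),y/r*np.sin(r),np.cos(r)]) if r>0 else np.array([0,0,1.])
    M=c["mount"];R=toR(st["ee_rot"]); return R@M[:3,3]+st["ee_pos"], R@M[:3,:3]@d
def onz(n,u,v,z,st=None):
    o,d=ray(n,u,v,st); return o+d*(z-o[2])/d[2]
def blobs(p,lo,hi,box,amin=15):
    x0,y0,x1,y1=box; m=cv2.inRange(cv2.cvtColor(p,cv2.COLOR_RGB2HSV)[y0:y1,x0:x1],lo,hi)
    n,l,s,c=cv2.connectedComponentsWithStats(m); return [(c[i]+[x0,y0],s[i,4]) for i in range(1,n) if s[i,4]>=amin]
G=((45,90,40),(85,255,255));B=((100,90,40),(130,255,255));RD=((0,150,80),(8,255,255))
E
python3 - <<'E'
from h import *
p=np.load("pics/top0.npz")["p"]
for nm,c,box,z in (("green",G,(300,225,360,245),44),("blue",B,(300,225,360,245),44),("cap",RD,(300,160,360,210),144)):
    for uv,a in blobs(p,*c,box): print(nm,uv,a,onz("top",*uv,z))
cv2.imwrite("pics/crop.png",cv2.resize(p[150:270,200:360,::-1],None,fx=5,fy=5,interpolation=cv2.INTER_CUBIC))
E
```

```text
green [315. 236.] 45 [ 497.09527325 -165.30741538   44.        ]
blue [348.09090909 234.63636364] 44 [ 499.80522057 -257.10968653   44.        ]
cap [320.4375 179.25  ] 16 [ 635.89698444 -181.1296731   144.        ]
cap [342.57894737 182.10526316] 19 [ 627.6564083  -238.90583936  144.        ]
cap [340.17647059 187.58823529] 17 [ 613.18834118 -232.38128466  144.        ]
cap [334.77272727 193.63636364] 22 [ 597.34796732 -218.01859622  144.        ]
```

>>> arm_command(deltas=[{"grip":0,"wz":6},{"grip":0,"wz":6},{"grip":0,"wz":6},{"grip":0,"wz":6},{"grip":0}], newtons=20)

```text
validation failed for argument at $.de...
```

>>> arm_command(deltas=[{"grip":0,"dx":10,"dy":-15},{"grip":0,"dx":20,"dy":-25},{"grip":0,"dx":20,"dy":-25},{"grip":0,"dx":20,"dy":-25},{"grip":0,"dx":20,"dy":-25}])

```text
validation failed for argument at $.de...
```

>>> arm_command(deltas=[{"dx":0,"dy":0,"dz":0,"wx":0,"wy":0,"wz":6,"grip":0},{"dx":0,"dy":0,"dz":0,"wx":0,"wy":0,"wz":6,"grip":0},{"dx":0,"dy":0,"dz":0,"wx":0,"wy":0,"wz":6,"grip":0},{"dx":0,"dy":0,"dz":0,"wx":0,"wy":0,"wz":6,"grip":0},{"dx":0,"dy":0,"dz":0,"wx":0,"wy":0,"wz":0,"grip":0}], newtons=20)

```text
time_s: 0.52
ee_pos: [263.7, -566.4, 230.9]
ee_rot: [-0.0, 1.0, 0.006, -0.0]
wrist_force: [0.6, -1.4, -0.6]
gripper_width: 25.4
```

>>> arm_command(deltas=[{"dx":11,"dy":-15,"dz":0,"wx":0,"wy":0,"wz":0,"grip":0},{"dx":23,"dy":-31,"dz":0,"wx":0,"wy":0,"wz":0,"grip":0},{"dx":23,"dy":-31,"dz":0,"wx":0,"wy":0,"wz":0,"grip":0},{"dx":23,"dy":-31,"dz":0,"wx":0,"wy":0,"wz":0,"grip":0},{"dx":23,"dy":-31,"dz":0,"wx":0,"wy":0,"wz":0,"grip":0}])

```text
time_s: 0.93
ee_pos: [365.2, -423.8, 231.1]
ee_rot: [-0.0, 1.0, 0.01, -0.0]
wrist_force: [1.5, -0.4, -0.3]
gripper_width: -0.1
```

>>> arm_command(deltas=[{"dx":23,"dy":-31,"dz":0,"wx":0,"wy":0,"wz":0,"grip":0},{"dx":23,"dy":-31,"dz":0,"wx":0,"wy":0,"wz":0,"grip":0},{"dx":23,"dy":-31,"dz":10,"wx":0,"wy":0,"wz":0,"grip":0},{"dx":23,"dy":-31,"dz":10,"wx":0,"wy":0,"wz":0,"grip":0},{"dx":15,"dy":-20,"dz":10,"wx":0,"wy":0,"wz":0,"grip":0}])

```text
time_s: 1.35
ee_pos: [470.4, -276.6, 201.0]
ee_rot: [-0.0, 1.0, 0.011, 0.0]
wrist_force: [0.1, -0.8, -0.0]
gripper_width: -0.2
```

>>> arm_command(deltas=[{"dx":13,"dy":-18,"dz":30,"wx":0,"wy":0,"wz":0,"grip":0},{"dx":6,"dy":-8,"dz":30,"wx":0,"wy":0,"wz":0,"grip":0},{"dx":0,"dy":0,"dz":20,"wx":0,"wy":0,"wz":0,"grip":0},{"dx":0,"dy":0,"dz":10,"wx":0,"wy":0,"wz":0,"grip":0},{"dx":0,"dy":0,"dz":0,"wx":0,"wy":0,"wz":0,"grip":0}])

```text
time_s: 1.77
ee_pos: [486.6, -252.7, 109.5]
ee_rot: [-0.001, 1.0, 0.01, -0.001]
wrist_force: [-1.5, -0.0, 0.4]
gripper_width: -0.2
```

Run:
```python
from h import *
st=arm.state();p,d=vision.get_image("wrist"); cv2.imwrite("pics/w1.png",p[:,:,::-1])
print(st["ee_pos"],st["wrist_force"],st["gripper_width"])
for nm,c in (("green",G),("blue",B)):
    for uv,a in blobs(p,*c,(0,0,640,480),60): print(nm,uv.round(1),a,onz("wrist",*uv,44,st).round(1))
```

```text
[ 486.55416212 -252.71741578  109.48661917] [-1.53464412 -0.02549183  0.36934979] -0.18945122028441802
green [182.8 235.3] 696 [ 498.7 -166.1   44. ]
green [629.6 316. ] 60 [ 433.1 -520.2   44. ]
green [616.8 319.7] 65 [ 431.1 -503.3   44. ]
blue [331.9 232.8] 905 [ 502.  -257.8   44. ]
blue [ 18.4 291.1] 373 [447.4  -1.4  44. ]
```

View pics/w1.png

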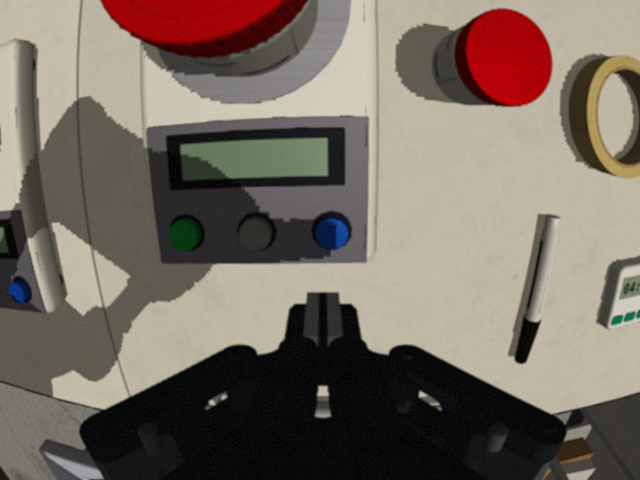

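The wrist view shows the blue key at (332,233), the green key at (185,235) and the closed fingertips at (322,293). It agrees with the top view to about 2 mm. I'll move over blue and descend.

>>> arm_command(deltas=[{"dx":7,"dy":3,"dz":10,"wx":0,"wy":0,"wz":0,"grip":0},{"dx":7,"dy":2,"dz":20,"wx":0,"wy":0,"wz":0,"grip":0},{"dx":0,"dy":0,"dz":15,"wx":0,"wy":0,"wz":0,"grip":0},{"dx":0,"dy":0,"dz":8,"wx":0,"wy":0,"wz":0,"grip":0},{"dx":0,"dy":0,"dz":0,"wx":0,"wy":0,"wz":0,"grip":0}])

```text
time_s: 2.23
ee_pos: [501.4, -258.7, 57.4]
ee_rot: [-0.0, 1.0, 0.008, -0.0]
wrist_force: [0.1, -0.5, -0.8]
gripper_width: -0.1
```

Run:
```python
from h import *
st=arm.state();p,d=vision.get_image("wrist"); cv2.imwrite("pics/w2.png",cv2.resize(p[120:360,120:520,::-1],None,fx=2,fy=2))
print(st["ee_pos"],st["wrist_force"],st["gripper_width"])
for nm,c in (("green",G),("blue",B)):
    for uv,a in blobs(p,*c,(100,100,540,300),60): print(nm,uv.round(1),a,onz("wrist",*uv,44,st).round(1))
```

```text
[ 501.42019055 -258.68777821   57.36943183] [ 0.05158221 -0.47896795 -0.81508755] -0.09149461097237845
green [142.8 287.8] 767 [ 502.4 -167.5   44. ]
blue [319.3 285.1] 692 [ 507.5 -257.    44. ]
```

View pics/w2.png

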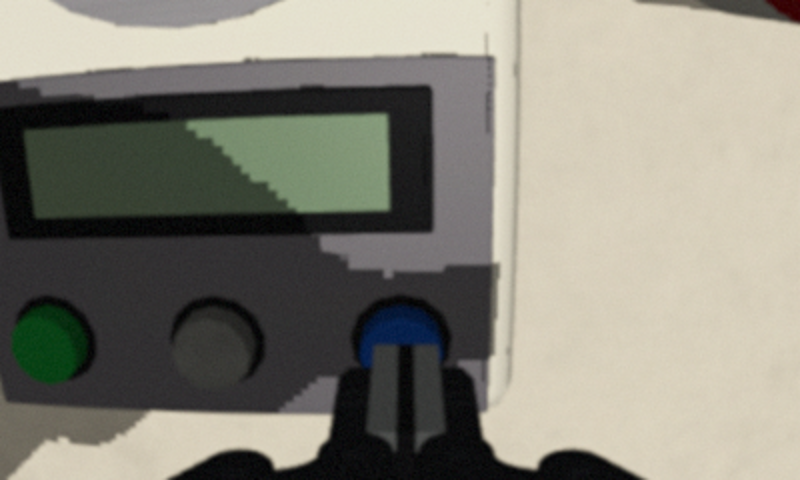

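The fingertips are over the blue key; in the crop, the tips are at (406,345) and the key is at (400,335). I'll press in small steps.

>>> arm_command(deltas=[{"dx":1,"dy":-1,"dz":5,"wx":0,"wy":0,"wz":0,"grip":0},{"dx":0,"dy":0,"dz":5,"wx":0,"wy":0,"wz":0,"grip":0},{"dx":0,"dy":0,"dz":2,"wx":0,"wy":0,"wz":0,"grip":0},{"dx":0,"dy":0,"dz":2,"wx":0,"wy":0,"wz":0,"grip":0},{"dx":0,"dy":0,"dz":0,"wx":0,"wy":0,"wz":0,"grip":0}])

```text
time_s: 2.7
ee_pos: [502.6, -257.5, 44.2]
ee_rot: [0.0, 1.0, 0.008, 0.0]
wrist_force: [-0.4, -1.1, 1.2]
gripper_width: 0.2
```

>>> arm_command(deltas=[{"dx":0,"dy":0,"dz":1,"wx":0,"wy":0,"wz":0,"grip":0},{"dx":0,"dy":0,"dz":1,"wx":0,"wy":0,"wz":0,"grip":0},{"dx":0,"dy":0,"dz":1,"wx":0,"wy":0,"wz":0,"grip":0},{"dx":0,"dy":0,"dz":0,"wx":0,"wy":0,"wz":0,"grip":0},{"dx":0,"dy":0,"dz":0,"wx":0,"wy":0,"wz":0,"grip":0}])

```text
time_s: 3.12
ee_pos: [502.7, -257.5, 41.3]
ee_rot: [0.0, 1.0, 0.008, 0.0]
wrist_force: [-0.7, 0.1, 2.6]
gripper_width: 0.1
```

>>> arm_command(deltas=[{"dx":0,"dy":0,"dz":1,"wx":0,"wy":0,"wz":0,"grip":0},{"dx":0,"dy":0,"dz":1,"wx":0,"wy":0,"wz":0,"grip":0},{"dx":0,"dy":0,"dz":0.5,"wx":0,"wy":0,"wz":0,"grip":0},{"dx":0,"dy":0,"dz":0,"wx":0,"wy":0,"wz":0,"grip":0},{"dx":0,"dy":0,"dz":0,"wx":0,"wy":0,"wz":0,"grip":0}])

```text
time_s: 3.53
ee_pos: [502.7, -257.5, 39.0]
ee_rot: [0.0, 1.0, 0.008, 0.0]
wrist_force: [-1.3, -0.1, 7.8]
gripper_width: -0.1
```

7.8 N against 4.2 N of spring, with travel stopped at 39.0 mm, means the blue key is on its stop. Release it and move to green.

>>> arm_command(deltas=[{"dx":0,"dy":0,"dz":-2,"wx":0,"wy":0,"wz":0,"grip":0},{"dx":0,"dy":0,"dz":-5,"wx":0,"wy":0,"wz":0,"grip":0},{"dx":0,"dy":0,"dz":-10,"wx":0,"wy":0,"wz":0,"grip":0},{"dx":0,"dy":0,"dz":-8,"wx":0,"wy":0,"wz":0,"grip":0},{"dx":0,"dy":0,"dz":0,"wx":0,"wy":0,"wz":0,"grip":0}])

```text
time_s: 3.95
ee_pos: [503.4, -257.9, 65.7]
ee_rot: [0.001, 1.0, 0.008, 0.001]
wrist_force: [1.4, 0.5, 0.5]
gripper_width: 0.1
```

>>> arm_command(deltas=[{"dx":0,"dy":-12,"dz":0,"wx":0,"wy":0,"wz":0,"grip":0},{"dx":0,"dy":-30,"dz":0,"wx":0,"wy":0,"wz":0,"grip":0},{"dx":0,"dy":-30,"dz":0,"wx":0,"wy":0,"wz":0,"grip":0},{"dx":0,"dy":-19,"dz":0,"wx":0,"wy":0,"wz":0,"grip":0},{"dx":0,"dy":0,"dz":7,"wx":0,"wy":0,"wz":0,"grip":0}])

```text
time_s: 4.37
ee_pos: [500.4, -162.7, 57.3]
ee_rot: [-0.0, 1.0, 0.01, -0.0]
wrist_force: [0.1, -0.4, 0.3]
gripper_width: 0.1
```

Run:
```python
from h import *
st=arm.state();p,d=vision.get_image("wrist"); cv2.imwrite("pics/w3.png",cv2.resize(p[120:360,220:620,::-1],None,fx=2,fy=2))
print(st["ee_pos"],st["wrist_force"],st["gripper_width"])
for nm,c in (("green",G),("blue",B)):
    for uv,a in blobs(p,*c,(100,240,540,340),60): print(nm,uv.round(1),a,onz("wrist",*uv,44,st).round(1))
```

```text
[ 500.39760132 -162.69564735   57.30805493] [ 0.07680203 -0.44044492  0.30802728] 0.14479009638190965
green [332.1 288.2] 553 [ 505.1 -167.    44. ]
blue [504.6 290.4] 1111 [ 503.3 -255.3   44. ]
```

View pics/w3.png

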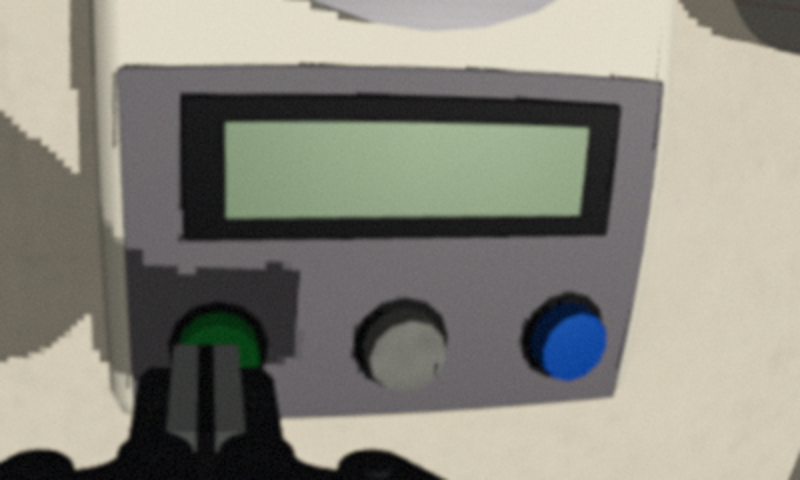

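The blue key is up again at (568,335). The tips at (206,345) are about 4 mm left of the green key at (220,335), so I let the arm settle before correcting.

>>> arm_command(deltas=[{"dx":0,"dy":0,"dz":0,"wx":0,"wy":0,"wz":0,"grip":0},{"dx":0,"dy":0,"dz":0,"wx":0,"wy":0,"wz":0,"grip":0},{"dx":0,"dy":0,"dz":0,"wx":0,"wy":0,"wz":0,"grip":0},{"dx":0,"dy":0,"dz":0,"wx":0,"wy":0,"wz":0,"grip":0},{"dx":0,"dy":0,"dz":0,"wx":0,"wy":0,"wz":0,"grip":0}])

```text
time_s: 4.83
ee_pos: [501.2, -167.1, 56.9]
ee_rot: [0.0, 1.0, 0.008, 0.0]
wrist_force: [-0.1, -0.1, -0.6]
gripper_width: 0.2
```

It has settled on target at (501.2, -167.1). Pressing green.

>>> arm_command(deltas=[{"dx":0,"dy":0,"dz":5,"wx":0,"wy":0,"wz":0,"grip":0},{"dx":0,"dy":0,"dz":5,"wx":0,"wy":0,"wz":0,"grip":0},{"dx":0,"dy":0,"dz":2,"wx":0,"wy":0,"wz":0,"grip":0},{"dx":0,"dy":0,"dz":1,"wx":0,"wy":0,"wz":0,"grip":0},{"dx":0,"dy":0,"dz":0,"wx":0,"wy":0,"wz":0,"grip":0}])

```text
time_s: 5.25
ee_pos: [500.8, -166.5, 43.4]
ee_rot: [-0.0, 1.0, 0.008, -0.0]
wrist_force: [-1.7, -0.7, 0.7]
gripper_width: -0.1
```

>>> arm_command(deltas=[{"dx":0,"dy":0,"dz":1,"wx":0,"wy":0,"wz":0,"grip":0},{"dx":0,"dy":0,"dz":1,"wx":0,"wy":0,"wz":0,"grip":0},{"dx":0,"dy":0,"dz":1,"wx":0,"wy":0,"wz":0,"grip":0},{"dx":0,"dy":0,"dz":0,"wx":0,"wy":0,"wz":0,"grip":0},{"dx":0,"dy":0,"dz":0,"wx":0,"wy":0,"wz":0,"grip":0}])

```text
time_s: 5.67
ee_pos: [501.0, -166.5, 40.8]
ee_rot: [-0.0, 1.0, 0.008, -0.0]
wrist_force: [-2.6, -1.0, 2.1]
gripper_width: -0.3
```

>>> arm_command(deltas=[{"dx":0,"dy":0,"dz":1,"wx":0,"wy":0,"wz":0,"grip":0},{"dx":0,"dy":0,"dz":1,"wx":0,"wy":0,"wz":0,"grip":0},{"dx":0,"dy":0,"dz":0.2,"wx":0,"wy":0,"wz":0,"grip":0},{"dx":0,"dy":0,"dz":0,"wx":0,"wy":0,"wz":0,"grip":0},{"dx":0,"dy":0,"dz":0,"wx":0,"wy":0,"wz":0,"grip":0}])

```text
time_s: 6.08
ee_pos: [501.1, -166.5, 38.9]
ee_rot: [0.0, 1.0, 0.008, 0.0]
wrist_force: [-3.6, 1.1, 11.5]
gripper_width: -0.0
```

11.5 N at 38.9 mm puts the green key on its stop. Release and retreat.

>>> arm_command(deltas=[{"dx":0,"dy":0,"dz":-2,"wx":0,"wy":0,"wz":0,"grip":0},{"dx":0,"dy":0,"dz":-5,"wx":0,"wy":0,"wz":0,"grip":0},{"dx":0,"dy":0,"dz":-12,"wx":0,"wy":0,"wz":0,"grip":0},{"dx":-5,"dy":0,"dz":-25,"wx":0,"wy":0,"wz":0,"grip":0},{"dx":-10,"dy":0,"dz":-30,"wx":0,"wy":0,"wz":0,"grip":0}])

```text
time_s: 6.5
ee_pos: [486.2, -166.6, 112.5]
ee_rot: [-0.0, 1.0, 0.009, -0.001]
wrist_force: [0.2, -0.3, 0.8]
gripper_width: 0.1
```

>>> arm_command(deltas=[{"dx":-10,"dy":0,"dz":-30,"wx":0,"wy":0,"wz":0,"grip":0},{"dx":-10,"dy":0,"dz":-15,"wx":0,"wy":0,"wz":0,"grip":0},{"dx":-5,"dy":0,"dz":-5,"wx":0,"wy":0,"wz":0,"grip":0},{"dx":0,"dy":0,"dz":0,"wx":0,"wy":0,"wz":0,"grip":0},{"dx":0,"dy":0,"dz":0,"wx":0,"wy":0,"wz":0,"grip":0}])

```text
time_s: 6.92
ee_pos: [461.2, -167.2, 162.3]
ee_rot: [0.0, 1.0, 0.008, 0.0]
wrist_force: [0.3, -0.1, -0.7]
gripper_width: -0.1
```

Run:
```python
from h import *
st=arm.state();p,d=vision.get_image("wrist"); cv2.imwrite("pics/w4.png",p[:,:,::-1])
print(st["ee_pos"],st["wrist_force"],st["time_s"])
```

```text
[ 461.24762069 -167.20582911  162.27547996] [ 0.27100186 -0.13074276 -0.7241195 ] 6.9167
```

View pics/w4.png

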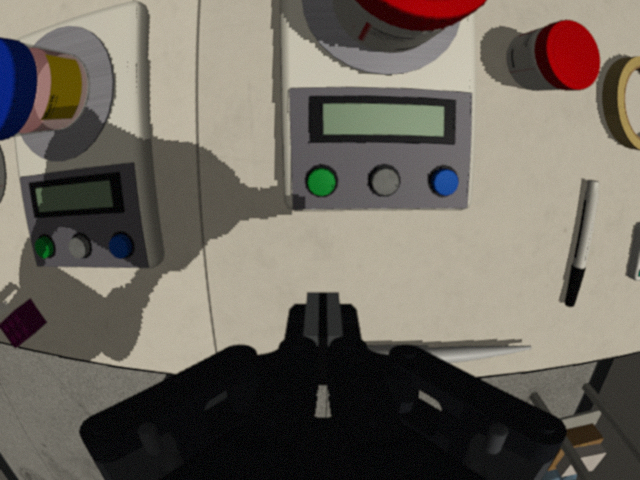

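All three keys are up: green (321,181), grey (384,180), blue (443,181). The jar is in place and the hand is clear.

```bash
python3 -c "
from station import order
print(order.hand_in())"
```

```text
the job is handed in; nothing more can be done
None
```

I pressed the blue key and then the green key on the balance with the middle-sized red-capped jar, let each one come back up, and handed the job in at about 7 s.

- **Blue key:** it stopped at 39.0 mm with 7.8 N on the wrist. That is above the 4.2 N needed for full travel, so it was on its stop. The wrist camera showed it up again afterwards.
- **Green key:** it stopped at 38.9 mm with 11.5 N on the wrist, also on its stop and a little firmer than the blue press. The last picture shows it up.
- **Everything else:** in the last picture all three keys look up and the jar is on its pan. I never went near the grey key, the other balance or the loose items. I checked the jar by eye only and did not measure its position before and after.
- **Hand:** it ended about 160 mm above the worktop, with only sensor noise (under 1 N) on the wrist.
- **Disagreements:** the camera views differed by up to about 8 mm in x on the key positions. The largest differences came from the close-up views, where the key's side or the fingers skewed the reading. The arm also read about 4 mm off when it first arrived over green, so I let it settle before pressing.

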